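Re-datum the indenter stage

TASK

Re-datum the indenter's stage: throw its isolator handle to off (away from the robot's side), then move every specimen holder from the cover plate into the grey tray, standing upright on the tray floor. Then take the datum pin from its stand, set its tip on the cover plate and slide it along the plate's long centre line until it drops into the hidden spring-shuttered socket, and leave it fully home with its collar down on the plate. Last, throw the isolator back to on; do not knock the lens objective, the amber jar or the screwdriver about.

Things in the scene. Friction and masses are not known exactly. Their poses are not given: they have to be found in the camera images.
- stage: Fixed black linear stage, 150 mm (x) by 370 mm (y); origin on the table under the middle, z up, y along the stage. Between its two end caps (62 mm high) lies a bare aluminium cover plate, 120 mm by 270 mm, its face 50 mm above the table; black side rails are 44 mm high.
- stage_top (a point): Middle of the cover plate's upper face, axes as the stage. Flush in the plate, on its long centre line (x = 0) and within 45 mm of the middle along y, is one hidden socket: a round hole 21 mm across, over 40 mm deep, closed by a flush spring shutter of the same metal that gives way under about 1 N and stays under the pin's weight.
- pin_grip (a point): Datum pin, 0.3 kg, upright in its stand: middle of its square black handle (24 x 24 mm, 54 mm tall). Under the handle is a collar 34 mm across, 6 mm thick, its underside 33 mm below this point; under that a shank 14 mm across, 40 mm long, the last 10 mm tapering to 6 mm. z runs from tip to handle, x and y are square to the handle's faces.
- pin_tip (a point): Tip of the datum pin, 73 mm below the middle of the handle, same axes.
- stand: Fixed dark steel block 60 x 60 x 45 mm with a 20 mm upright through hole in the middle that holds the datum pin. Origin at the centre of its underside.
- tray_in (a point): Fixed open grey tray, inside 160 x 160 mm, walls 30 mm high overall: centre of its inner floor, 5 mm above the table; x and y along its sides.
- isolator (a joint): Handle of the stage isolator, rad: 0 = on (leaning 0.6 rad to the -x side of the isolator's frame), 1.2 = off (leaning 0.6 rad to its +x side). Over-centre: past 0.6 it falls on to the other stop by its own weight; about 1 N at the crossbar moves it.
- isolator_tip (a point): Middle of the black crossbar at the handle's end: 18 mm thick, 78 mm long over its round ends, along the isolator's y; 100 mm from the hinge axis.
- isolator_base: Fixed grey isolator box 110 x 100 x 50 mm, origin at the centre of its underside. The hinge axis runs along its y, 60 mm above the origin. Its -x side is the one roughly towards the robot's side of the table.
- objective: Bystander: loose steel microscope objective, 36 mm across, 62 mm tall, standing; origin at its underside.
- jar: Bystander: loose amber glass jar, 64 mm across, 75 mm tall, standing; origin at its underside.
- driver: Bystander: loose screwdriver lying on the table near the robot.
- spec1_c (a point): Round specimen holder: steel foot disc 56 mm across and 10 mm thick with a square dark post 22 x 22 mm rising from its middle, 60 mm tall in all, about 0.25 kg. The point is half-way up on its axis, 30 mm above its underside; z is its axis, x and y are square to the post's faces. It starts upright on the cover plate. May be absent.
- spec2_c (a point): Round specimen holder: steel foot disc 56 mm across and 10 mm thick with a square dark post 22 x 22 mm rising from its middle, 60 mm tall in all, about 0.25 kg. The point is half-way up on its axis, 30 mm above its underside; z is its axis, x and y are square to the post's faces. It starts upright on the cover plate. May be absent.
- spec3_c (a point): Round specimen holder: steel foot disc 56 mm across and 10 mm thick with a square dark post 22 x 22 mm rising from its middle, 60 mm tall in all, about 0.25 kg. The point is half-way up on its axis, 30 mm above its underside; z is its axis, x and y are square to the post's faces. It starts upright on the cover plate. May be absent.
- spec4_c (a point): Round specimen holder: steel foot disc 56 mm across and 10 mm thick with a square dark post 22 x 22 mm rising from its middle, 60 mm tall in all, about 0.25 kg. The point is half-way up on its axis, 30 mm above its underside; z is its axis, x and y are square to the post's faces. It starts upright on the cover plate. May be absent.
There are look-alikes about, which are no part of the job. Leave any yellow look-alike of the part that bears spec4_c alone.

How it is judged:
By the outcome, as a careful person would: the job done as asked, in the order asked, and still so for the second after the job is handed in, with the robot touching nothing.
Of spec1, spec2, spec3, spec4 only 2 to 4 are there at a start; the rules pass over those that are not, and their reading is None.
At some moment in a run one of spec1, spec2, spec3, spec4 may be knocked a few centimetres aside while the robot is not near it.
It also fails if it takes over 210 s, if anything falls off the work surface, if the arm or the gripper's body presses on something with over 40 N, if the wrist force passes 120 N, or if a joint passes its speed limit or range.

ROBOT

A 6-joint arm with a two-finger parallel gripper is mounted at the origin on the work surface. World frame = base frame: x ahead of the robot, y to its left, z up, the work surface at z = 0. Lengths are in m, angles in rad, forces in N, time in s.
With the tool pointing down it reaches from about 0.4 to 0.825 m from the base axis. Payload 7 kg.
Tool frame: the origin (TCP) lies at the very end of the fingers, on their centre line; the grasp point (between the pads) lies 19 mm behind it; z points along the fingers, y is the direction in which the jaws open and shut (so a half turn about z gives the same grasp; the last joint's range is limited). The gripper opens to 88 mm and grips with 3 to 60 N. Pads are 19 mm wide; open, the fingers measure 130 mm over their backs; the gripper's body (78 mm by 193 mm) begins 47 mm behind the grasp point.
Start: joints at [-1.057, 0.359, 0.012, 0, -1.224, -0.288], TCP at [0.151, -0.658, 0.227] pointing down, gripper open.
Joint ranges: [-3.07, 3.07], [-1.43, 2.12], [-1.02, 1.25], [-3.03, 1.67], [-3.05, -0], [-3.03, 3.03]. Speed limits (rad/s): [2.39, 2.39, 3.01, 3.14, 3.14, 3.14].

INTERFACE

Orientations are given as a 3x3 rotation matrix whose columns are the frame's x, y, z axes.
In Python, from rig import telemetry, camera, camera_params, ticket gives the robot as it stands.
- The arm moves only by the shell command python3 -m handwheel 'ROWS'. ROWS is JSON, a list of rows, each a list of 3 entries, a list of its own where there are three numbers: the closure, from 0 (fully open) to 1 (shut), then the shift along the world's x, y, z in mm, then the turn about the world's z in degrees. In form: [[jaw, [dx, dy, dz], yaw], ...]. A call has 1 to 10 rows; each row is the pose to reach, as a shift and turn from the pose commanded when the call began; what a row does not reach only later rows make up. A row lasts 1/12 s, in which the tool goes at most 41.7 mm and 7.16 degrees, less where a joint would pass 70% of its speed; a pose out of reach is approached as far as the arm can. A call with a gripper value outside its range is refused whole. The fingers move at their own pace and stop on an object; the grip force is fixed at half the most. Time passes only in rows, so rows that repeat a pose let the fingers close. It gives the time, the measured TCP pose, the force and the opening at its end, in the units of the state.
- telemetry.read_state(): the state, without advancing time (a new reading comes with each control period).
- camera(name): name is "side" or "top" or "wrist"; returns the picture (400x640x3 uint8, blue, green, red); there is no depth.
- camera_params(name): a dict with "intrinsics" (3x3 intrinsics, pixels), "world_to_cam" (4x4, takes a point from world to camera coordinates); the wrist camera has in their place "T_tool_cam" (4x4, takes a point from camera to tool coordinates, whose origin is the TCP and whose axes are the flange's). Camera axes: x right, y up, looking along -z (the intrinsics and any distortion apply to the point x, -y, -z); pixel columns grow to the right and rows downward; lengths in m; the calibration is good to about 2 mm. A picture is of the moment at which its call begins: read the wrist's pose just before it. camera_params takes no time and is no camera call.
- ticket.finish_job(): hands the job in, once; it reports no verdict.
The state is a dict: "time": time; "joints": joint angles; "dq": joint speeds; "joint_efforts": joint torques, N m; "eef_pos": TCP position; "tcp_rot": TCP orientation; "contact_force": force on the tool from outside, world axes, zero at the start; "wrist_torque": the same for the moment, N m; "opening": finger opening in m.
Only numpy, scipy, OpenCV 4.12 (cv2) and the standard library are available. Lean on these libraries where they do the work, as an engineer would, in place of code of your own. Each camera call takes 0.05 s, during which the arm holds its last target. There are 200 camera calls.

## Working session

There is one attempt and no reset: what is moved stays moved. The work goes in short steps, Python scripts to look and compute and a shell command to move; the robot and the scene stay as the last step left them, time stands still between calls to the robot, and variables do not carry over. Pictures are saved under pics/ and viewed, about 12 in all and at most 16, crops included, and the job is handed in when it is done.

```bash
mkdir -p pics; ls
cat > h.py <<'E'
import numpy as np, cv2
from rig import telemetry, camera, camera_params, ticket
def snap(name,out=None):
    s=telemetry.read_state(); im=camera(name)
    if out: cv2.imwrite('pics/'+out,im)
    return im,cam(name,s)
def cam(name,s=None):
    p=camera_params(name); K=np.array(p["intrinsics"])
    if name=="wrist":
        T=np.eye(4);T[:3,:3]=s["tcp_rot"];T[:3,3]=s["eef_pos"]
        C=T@np.array(p["T_tool_cam"])
    else: C=np.linalg.inv(np.array(p["world_to_cam"]))
    return K,C
def ray(c,uv):
    K,C=c; d=np.linalg.inv(K)@[uv[0],uv[1],1]; d=C[:3,:3]@[d[0],-d[1],-d[2]]
    return C[:3,3],d
def onz(c,uv,z):
    o,d=ray(c,uv); return o+d*(z-o[2])/d[2]
def proj(c,p):
    K,C=c; q=np.linalg.inv(C)@[*p,1]; v=K@[q[0],-q[1],-q[2]]; return v[:2]/v[2]
def tri(c1,u1,c2,u2):
    o1,d1=ray(c1,u1);o2,d2=ray(c2,u2)
    t=np.linalg.lstsq(np.c_[d1,-d2],o2-o1,rcond=None)[0]
    a=o1+t[0]*d1;b=o2+t[1]*d2; return (a+b)/2,np.linalg.norm(a-b)
E
python3 - <<'E'
from h import *
print(camera_params("top"),camera_params("wrist"))
for n in("top","side"): snap(n,n+'0.png')
s=telemetry.read_state();print({k:np.round(v,3).tolist() for k,v in s.items()})
E
```

```text
pics
{'intrinsics': array([[366.51508612,   0.        , 315.99258114],
       [  0.        , 366.51508612, 194.83437544],
       [  0.        ,   0.        ,   1.        ]]), 'world_to_cam': array([[-1.07405609e-02, -9.99942284e-01, -2.61013737e-04,
        -6.78650080e-03],
       [ 9.97336285e-01, -1.07314018e-02,  7.21468775e-02,
        -4.96025036e-01],
       [-7.21455145e-02,  5.14579459e-04,  9.97393984e-01,
        -8.69513518e-01],
       [ 0.00000000e+00,  0.00000000e+00,  0.00000000e+00,
         1.00000000e+00]])} {'intrinsics': array([[357.1006963 ,   0.        , 321.40737136],
       [  0.        , 357.1006963 , 199.46689454],
       [  0.        ,   0.        ,   1.        ]]), 'T_tool_cam': array([[-6.39998493e-04,  9.62943923e-01,  2.69700930e-01,
         7.16626110e-02],
       [ 9.99999193e-01,  9.12237395e-04, -8.84073625e-04,
         6.25528911e-05],
       [-1.09734460e-03,  2.69700147e-01, -9.62943730e-01,
        -1.59041567e-01],
       [ 0.00000000e+00,  0.00000000e+00,  0.00000000e+00,
         1.00000000e+00]])}
{'time': 0.1, 'joints': [-1.057, 0.359, 0.011, -0.0, -1.224, -0.288], 'dq': [-0.001, -0.001, 0.003, -0.0, -0.0, 0.002], 'joint_efforts': [-0.003, -58.417, 29.375, 7.015, 0.01, -0.0], 'eef_pos': [0.151, -0.657, 0.226], 'tcp_rot': [[-0.975, -0.224, -0.0], [-0.224, 0.975, 0.001], [0.0, 0.002, -1.0]], 'contact_force': [-0.514, 0.566, 0.35], 'wrist_torque': [0.083, -0.039, -0.003], 'opening': 0.087}
```

View pics/top0.png

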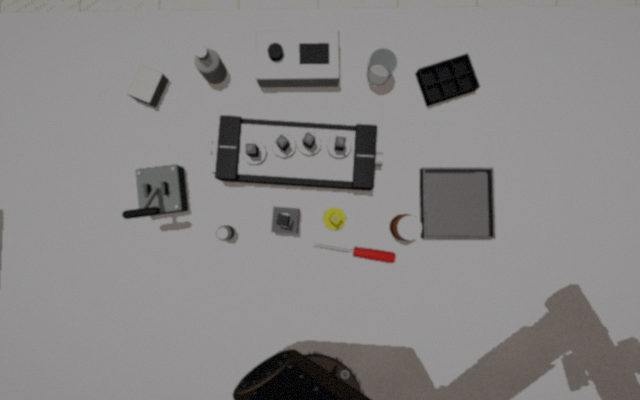

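View pics/side0.png

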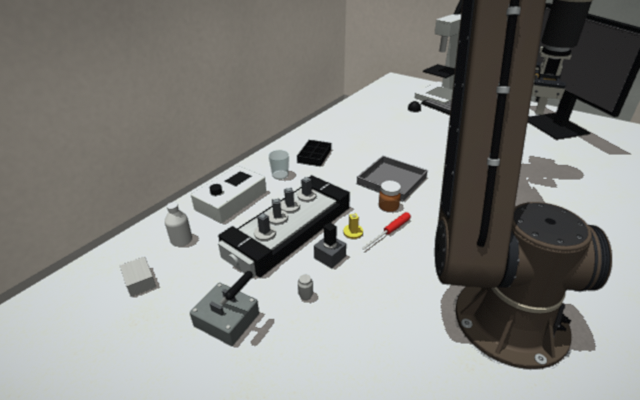

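Top view: posts on the plate at about (252,150), (283,143), (309,141) and (340,145); isolator crossbar at (141,212), pin in its stand at (286,220), tray at (457,203). The yellow look-alike at (335,217) is off the plate, so I leave it alone. Next is an enlarged crop to confirm.

Run:
```python
from h import *
im=cv2.imread('pics/top0.png')
a=cv2.resize(im[105:265,115:385],None,fx=2.9,fy=2.9,interpolation=cv2.INTER_CUBIC)
a=np.clip(a.astype(float)*1.6,0,255).astype(np.uint8)
cv2.imwrite('pics/top0c.png',a)
t=cam("top");s=cam("side")
for n,u,v in[("bar",(141,212),(241,285)),("objective",(224,229),(306,279)),("pin",(286,216),(330,228)),("s1",(252,148),(264,217)),("s2",(282,141),(277,204)),("s3",(309,138),(290,193)),("s4",(341,142),(306,182)),("tray",(457,203),(393,177)),("jar",(410,223),(390,184))]:
    p,e=tri(t,u,s,v);print(n,p.round(3),round(e,4))
for n,u,z in[("traycorners",(420,168),.03),("",(493,168),.03),("",(494,238),.03),("",(421,239),.03),
 ("stage",(221,117),.062),("",(376,126),.062),("",(374,189),.062),("",(216,179),.062),("isobox",(137,168),.05),("",(178,165),.05),("",(182,211),.05)]:
    print(n,onz(t,u,z).round(3))
```

```text
bar [0.454 0.351 0.141] 0.0032
objective [0.414 0.2   0.051] 0.007
pin [0.444 0.054 0.088] 0.0019
s1 [0.595 0.128 0.103] 0.0002
s2 [0.61  0.062 0.097] 0.0024
s3 [0.616 0.001 0.096] 0.0042
s4 [ 0.609 -0.068  0.097] 0.0024
tray [ 0.473 -0.355  0.012] 0.0006
jar [ 0.424 -0.225  0.074] 0.0052
traycorners [ 0.557 -0.262  0.03 ]
 [ 0.555 -0.438  0.03 ]
 [ 0.388 -0.432  0.03 ]
 [ 0.388 -0.26   0.03 ]
stage [0.677 0.208 0.062]
 [ 0.652 -0.154  0.062]
 [ 0.505 -0.146  0.062]
 [0.532 0.218 0.062]
isobox [0.561 0.407 0.05 ]
 [0.567 0.311 0.05 ]
 [0.459 0.3   0.05 ]
```

View pics/top0c.png

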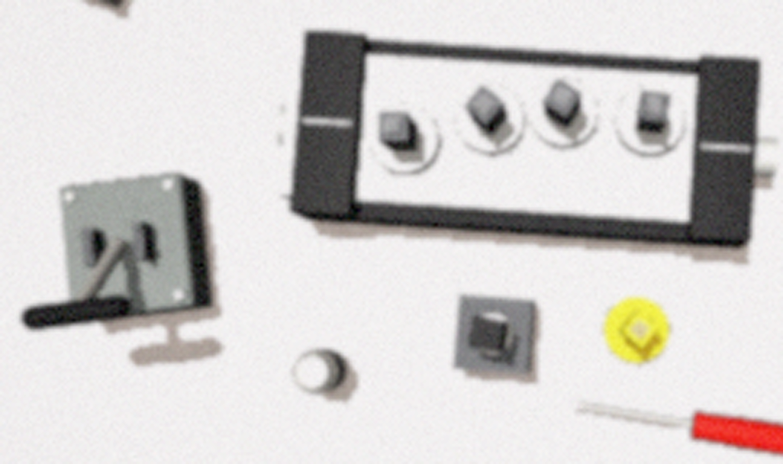

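```bash
python3 -m handwheel '[[0,[40,60,10],-8],[0,[330,500,40],-8],[0,[330,500,40],-8],[0,[330,500,40],-8],[0,[330,500,40],-8],[0,[330,500,40],-8],[0,[330,500,40],-8],[0,[330,500,40],-8],[0,[330,500,40],-8],[0,[330,500,40],-8]]'
python3 -m handwheel '[[0,[200,380,15],0],[0,[200,380,15],0],[0,[200,380,15],0],[0,[200,380,15],0],[0,[200,380,15],0],[0,[200,380,15],0],[0,[200,380,15],0],[0,[200,380,15],0],[0,[200,380,15],0],[0,[200,380,15],0]]'
python3 - <<'E'
from h import *
snap("wrist","w1.png")
print(telemetry.read_state()["eef_pos"])
E
```

```text
time: 0.93
eef_pos: [0.3804, -0.3092, 0.2554]
tcp_rot: [[-0.996, -0.086, 0.0], [-0.086, 0.996, 0.0], [-0.0, 0.0, -1.0]]
contact_force: [0.9, -0.5, -0.5]
opening: 0.0878
time: 1.77
eef_pos: [0.5742, 0.0594, 0.2697]
tcp_rot: [[-0.996, -0.086, -0.0], [-0.086, 0.996, 0.0], [0.0, 0.0, -1.0]]
contact_force: [0.9, -0.7, -0.2]
opening: 0.088
[0.57772293 0.06437385 0.26905534]
```

View pics/w1.png

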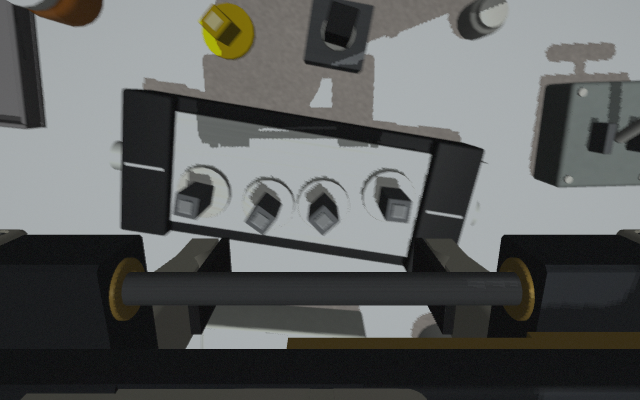

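Wrist view: the four post tops are at about (189,206), (261,220), (323,218) and (398,210). The end-cap lines run from (122,164) to (463,217). Isolator first.

```bash
python3 -m handwheel '[[1,[-175,288,0],0],[1,[-175,288,0],0],[1,[-175,288,0],0],[1,[-175,288,0],0],[1,[-175,288,0],0],[1,[-175,288,0],0],[1,[-175,288,0],0],[1,[-175,288,0],0],[1,[-175,288,0],0],[1,[-175,288,0],0]]'
python3 -m handwheel '[[1,[-5,0,-40],0],[1,[-5,0,-80],0],[1,[-5,0,-120],0],[1,[-5,0,-137],0],[1,[-5,0,-137],0],[1,[-5,0,-137],0]]'
python3 - <<'E'
from h import *
im=cv2.imread('pics/w1.png')
a=cv2.resize(im[160:240,165:420],None,fx=3.1,fy=3.1,interpolation=cv2.INTER_CUBIC)
cv2.imwrite('pics/w1c.png',a)
s=telemetry.read_state(); s["eef_pos"]=np.array([.5777,.0644,.2691]); s["tcp_rot"]=np.array([[-.996,-.086,0],[-.086,.996,0],[0,0,-1]])
c=cam("wrist",s);t=cam("top")
a=onz(c,(122,164),.062);b=onz(c,(463,217),.062);print(a,b,np.degrees(np.arctan2((b-a)[0],(b-a)[1])))
for u,v in zip([(189,206),(261,220),(323,218),(398,210)],[(341,142),(309,138),(282,141),(252,148)]):
  print(onz(c,u,.11).round(4),tri(c,u,t,v))
E
```

```text
time: 2.65
eef_pos: [0.3974, 0.3471, 0.2694]
tcp_rot: [[-0.996, -0.09, -0.001], [-0.09, 0.996, -0.0], [0.001, -0.0, -1.0]]
contact_force: [0.6, -1.0, -0.8]
opening: 0.0269
time: 3.15
eef_pos: [0.3944, 0.3441, 0.1325]
tcp_rot: [[-0.996, -0.085, -0.001], [-0.085, 0.996, -0.002], [0.001, -0.002, -1.0]]
contact_force: [-0.3, -0.2, 1.2]
opening: 0.0006
[ 0.58791297 -0.14130088  0.062     ] [0.61491927 0.22159403 0.062     ] 4.256052590737652
[ 0.6117 -0.0557  0.11  ] (array([ 0.6167533 , -0.06846442,  0.07884146]), np.float64(0.010836272218562941))
[0.6198 0.0115 0.11  ] (array([0.62382732, 0.00529567, 0.08685886]), np.float64(0.009879305426420095))
[0.6128 0.0694 0.11  ] (array([0.61093082, 0.06540483, 0.10871356]), np.float64(0.009177928359802459))
[0.599  0.1384 0.11  ] (array([0.57147289, 0.11131117, 0.21029117]), np.float64(0.0050499926737627605))
```

View pics/w1c.png

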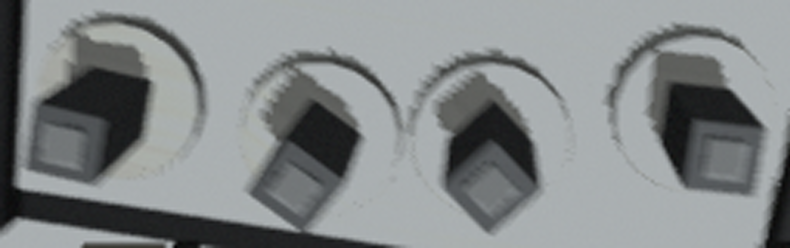

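```bash
python3 -m handwheel '[[1,[25,5,0],0],[1,[45,8,0],0],[1,[65,9,0],0],[1,[85,9,0],0],[1,[100,9,0],0],[1,[115,9,0],0],[1,[130,9,0],0],[1,[142,9,0],0],[1,[142,9,0],0]]'
python3 -m handwheel '[[1,[-20,0,30],0],[1,[-40,0,100],0],[1,[-80,0,130],0],[0.45,[-80,0,130],0],[0.45,[-80,0,130],0],[0.45,[-80,0,130],0]]'
python3 - <<'E'
from h import *
print(telemetry.read_state()["eef_pos"]);im,c=snap("wrist","w2.png");top,t=snap("top","top2.png")
a=np.hstack([im[:260,120:520],top[120:380,100:500]]);cv2.imwrite("pics/m2.png",a)
E
```

```text
time: 3.9
eef_pos: [0.5388, 0.3545, 0.1347]
tcp_rot: [[-0.996, -0.085, 0.003], [-0.085, 0.996, 0.002], [-0.003, 0.002, -1.0]]
contact_force: [0.1, 1.2, -0.8]
opening: 0.0005
time: 4.4
eef_pos: [0.4555, 0.3551, 0.2669]
tcp_rot: [[-0.996, -0.088, 0.004], [-0.088, 0.996, 0.006], [-0.004, 0.005, -1.0]]
contact_force: [-0.6, -0.2, -0.2]
opening: 0.0153
[0.4555146  0.35513464 0.26689144]
```

View pics/m2.png

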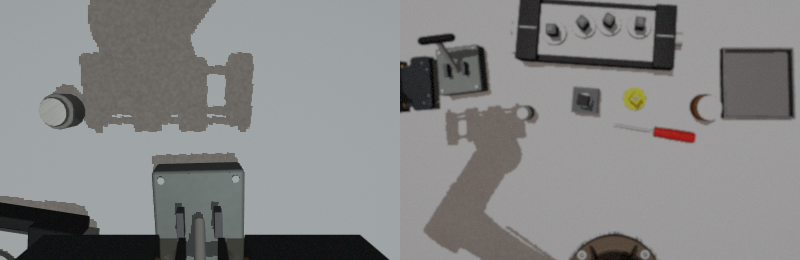

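```bash
python3 -m handwheel '[[0.45,[64,-325,-10],-9],[0.45,[64,-325,-10],-9],[0.45,[64,-325,-10],-9],[0.45,[64,-325,-10],-9],[0.45,[64,-325,-10],-9],[0.45,[64,-325,-10],-9],[0.45,[64,-325,-10],-9],[0.45,[64,-325,-10],-9],[0.45,[64,-325,-10],-9],[0.45,[64,-325,-10],-9]]'
python3 -m handwheel '[[0.45,[0,0,0],0],[0.45,[0,0,0],0],[0.45,[0,0,0],0]]'
cat >> h.py <<'E'
def posts(im,c,z=.11,x=(.5,.7)):
    """grey-blue square tops of the holders"""
    b,g,r=[im[...,i].astype(int) for i in range(3)]
    m=((g>60)&(g<150)&(b>=r+2)).astype(np.uint8)*255
    m=cv2.morphologyEx(m,cv2.MORPH_OPEN,np.ones((3,3)))
    out=[]
    for k in cv2.findContours(m,cv2.RETR_EXTERNAL,cv2.CHAIN_APPROX_NONE)[0]:
        (u,v),(w,h),a=cv2.minAreaRect(k)
        if min(w,h)<10 or max(w,h)>1.5*min(w,h): continue
        q=[onz(c,p,z)[:2] for p in cv2.boxPoints(((u,v),(w,h),a))]
        e=q[1]-q[0]; e2=q[2]-q[1]
        if not .014<np.linalg.norm(e)<.032: continue
        out.append((onz(c,(u,v),z)[:2].round(4),(round(u),round(v)),round(np.degrees(np.arctan2(e[1],e[0]))%90,1),np.linalg.norm(e).round(3),np.linalg.norm(e2).round(3)))
    return out
E
python3 - <<'E'
from h import *
s=telemetry.read_state();print(s["eef_pos"],s["tcp_rot"])
im,c=snap("wrist","w3.png");print(*posts(im,c),sep="\n")
E
```

```text
time: 5.33
eef_pos: [0.5197, 0.0266, 0.2515]
tcp_rot: [[-0.997, 0.076, -0.003], [0.076, 0.997, -0.001], [0.002, -0.001, -1.0]]
contact_force: [-0.3, 0.5, -0.4]
opening: 0.0478
time: 5.58
eef_pos: [0.5198, 0.0302, 0.2525]
tcp_rot: [[-0.998, 0.069, -0.001], [0.069, 0.998, -0.0], [0.001, -0.0, -1.0]]
contact_force: [0.5, -0.3, 0.5]
opening: 0.0489
[0.51983142 0.03024565 0.25250811] [[-9.97588344e-01  6.94058594e-02 -5.68452435e-04]
 [ 6.94059819e-02  9.97588477e-01 -1.98715309e-04]
 [ 5.53289592e-04 -2.37690076e-04 -9.99999819e-01]]
```

View pics/w3.png

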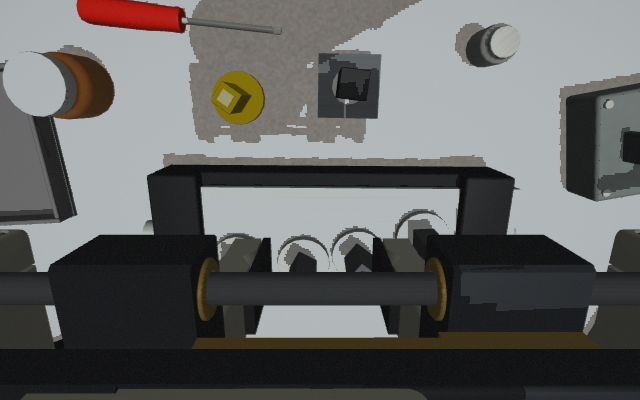

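The posts are hidden behind the gripper here, so I move 95 mm forward. The pin handle top shows at (354,83) in its stand.

```bash
python3 -m handwheel '[[0.45,[40,0,0],0],[0.45,[80,0,0],0],[0.45,[95,0,0],0],[0.45,[95,0,0],0],[0.45,[95,0,0],0],[0.45,[95,0,0],0]]'
python3 - <<'E'
from h import *
s=telemetry.read_state();print(s["eef_pos"])
im,c=snap("wrist","w4.png");print(*posts(im,c),sep="\n")
cv2.imwrite('pics/w4c.png',cv2.resize(im[60:235,130:530],None,fx=2,fy=2))
E
```

```text
time: 6.13
eef_pos: [0.6143, 0.03, 0.2525]
tcp_rot: [[-0.998, 0.07, -0.001], [0.07, 0.998, -0.0], [0.001, -0.0, -1.0]]
contact_force: [-0.7, -0.1, 0.1]
opening: 0.0482
[0.61434417 0.03004337 0.2524896 ]
(array([0.7195, 0.1641]), (471, 284), np.float64(85.9), np.float64(0.017), np.float64(0.024))
(array([0.6156, 0.0042]), (291, 189), np.float64(56.1), np.float64(0.022), np.float64(0.022))
(array([ 0.6079, -0.0658]), (210, 186), np.float64(85.9), np.float64(0.021), np.float64(0.021))
(array([0.6119, 0.0642]), (360, 180), np.float64(48.6), np.float64(0.022), np.float64(0.019))
(array([0.5954, 0.1328]), (440, 156), np.float64(86.0), np.float64(0.022), np.float64(0.021))
(array([ 0.574 , -0.0161]), (262, 143), np.float64(73.0), np.float64(0.025), np.float64(0.022))
(array([0.5554, 0.0689]), (363, 113), np.float64(88.2), np.float64(0.026), np.float64(0.03))
```

View pics/w4c.png

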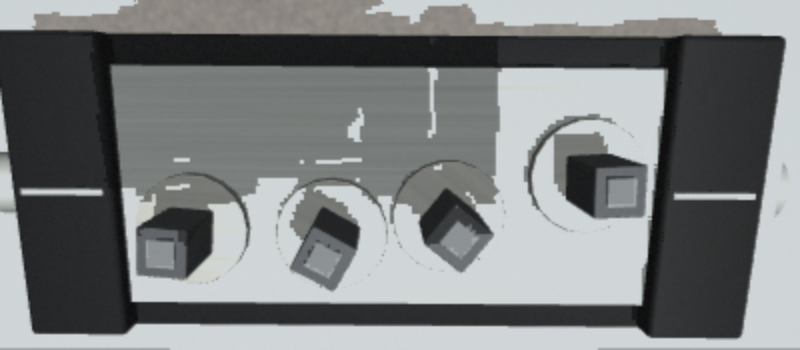

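Detected holders, matching the pixels at (210,186), (291,189), (360,180) and (440,156); the other hits are shadow. The first is the one nearest the tray.

```bash
python3 -m handwheel '[[0.45,[-2,-32,-20],0],[0.45,[-4,-64,-50],0],[0.45,[-6,-96,-85],0],[0.45,[-6,-96,-115],0],[0.45,[-6,-96,-140],0],[0.45,[-6,-96,-160],0],[0.45,[-6,-96,-169],0],[0.45,[-6,-96,-169],0],[1,[-6,-96,-169],0],[1,[-6,-96,-169],0]]'
python3 -m handwheel '[[1,[0,0,0],0],[1,[0,0,0],0],[1,[0,0,0],0],[1,[0,0,20],0],[1,[0,0,60],0],[1,[0,0,100],0],[1,[0,0,100],0]]'
```

```text
time: 7.02
eef_pos: [0.61, -0.0662, 0.0857]
tcp_rot: [[-0.998, 0.07, 0.003], [0.07, 0.998, 0.0], [-0.003, 0.0, -1.0]]
contact_force: [-0.7, -0.0, 0.0]
opening: 0.0398
time: 7.6
eef_pos: [0.6131, -0.0669, 0.1926]
tcp_rot: [[-0.998, 0.069, 0.012], [0.069, 0.998, -0.0], [-0.012, 0.001, -1.0]]
contact_force: [2.7, 0.5, -0.6]
opening: 0.0224
```

```bash
python3 -m handwheel '[[1,[-12,-40,0],0],[1,[-98,-320,0],0],[1,[-98,-320,0],0],[1,[-98,-320,0],0],[1,[-98,-320,0],0],[1,[-98,-320,0],0],[1,[-98,-320,0],0],[1,[-98,-320,0],0],[1,[-98,-320,0],0],[1,[-98,-320,0],0]]'
python3 -m handwheel '[[1,[0,0,-35],0],[1,[0,0,-70],0],[1,[0,0,-100],0],[1,[0,0,-120],0],[1,[0,0,-132],0],[1,[0,0,-138],0],[1,[0,0,-138],0],[1,[0,0,-138],0]]'
```

```text
time: 8.43
eef_pos: [0.5093, -0.3889, 0.183]
tcp_rot: [[-0.997, 0.075, -0.001], [0.075, 0.997, 0.001], [0.001, 0.0, -1.0]]
contact_force: [0.4, -0.3, -3.3]
opening: 0.0219
time: 9.1
eef_pos: [0.5119, -0.3867, 0.0469]
tcp_rot: [[-0.998, 0.07, 0.001], [0.07, 0.998, -0.001], [-0.001, -0.001, -1.0]]
contact_force: [0.7, -0.4, -1.5]
opening: 0.0218
```

```bash
python3 -m handwheel '[[1,[0,0,-2],0],[1,[0,0,-4],0],[1,[0,0,-6],0],[1,[0,0,-7],0],[1,[0,0,-7],0]]'
```

```text
time: 9.52
eef_pos: [0.5116, -0.3869, 0.0402]
tcp_rot: [[-0.998, 0.07, 0.002], [0.07, 0.998, -0.001], [-0.002, -0.001, -1.0]]
contact_force: [-0.4, 2.7, 4.4]
opening: 0.0216
```

```bash
python3 -m handwheel '[[0.45,[0,0,0],0],[0.45,[0,0,0],0],[0.45,[0,0,0],0],[0.45,[0,0,0],0],[0.45,[0,0,30],0],[0.45,[0,0,70],0],[0.45,[0,0,110],0],[0.45,[0,0,150],0],[0.45,[0,0,180],0],[0.45,[0,0,213],0]]'
python3 -m handwheel '[[0.45,[104,416,0],0],[0.45,[104,416,0],0],[0.45,[104,416,0],0],[0.45,[104,416,0],0],[0.45,[104,416,0],0],[0.45,[104,416,0],0],[0.45,[104,416,0],0],[0.45,[104,416,0],0],[0.45,[104,416,0],0],[0.45,[104,416,0],0]]'
python3 -m handwheel '[[0.45,[3,12,0],0],[0.45,[3,12,0],0],[0.45,[3,12,0],0],[0.45,[3,12,0],0]]'
python3 - <<'E'
from h import *
s=telemetry.read_state();print(s["eef_pos"])
im,c=snap("wrist","w5.png");print(*posts(im,c),sep="\n")
E
```

```text
time: 10.35
eef_pos: [0.5107, -0.3866, 0.2538]
tcp_rot: [[-0.997, 0.071, 0.001], [0.071, 0.997, -0.0], [-0.001, -0.0, -1.0]]
contact_force: [1.0, 0.1, -1.2]
opening: 0.0483
time: 11.18
eef_pos: [0.612, 0.0196, 0.252]
tcp_rot: [[-0.997, 0.071, 0.0], [0.071, 0.997, 0.0], [-0.0, 0.0, -1.0]]
contact_force: [1.0, -0.4, -0.3]
opening: 0.0479
time: 11.52
eef_pos: [0.6147, 0.029, 0.2517]
tcp_rot: [[-0.997, 0.071, -0.0], [0.071, 0.997, -0.0], [0.0, -0.0, -1.0]]
contact_force: [-0.8, 0.1, -0.3]
opening: 0.0483
[0.61471293 0.02901552 0.25168326]
(array([0.6156, 0.0042]), (292, 189), np.float64(56.5), np.float64(0.022), np.float64(0.022))
(array([0.6121, 0.0642]), (361, 180), np.float64(46.6), np.float64(0.022), np.float64(0.019))
(array([0.5954, 0.1328]), (442, 155), np.float64(85.9), np.float64(0.021), np.float64(0.022))
(array([ 0.5404, -0.0358]), (235, 102), np.float64(78.1), np.float64(0.016), np.float64(0.021))
```

```bash
python3 -m handwheel '[[0.45,[0,-10,0],-7],[0.45,[1,-25,-20],-14],[0.45,[1,-25,-50],-21],[0.45,[1,-25,-85],-29.5],[0.45,[1,-25,-110],-29.5],[0.45,[1,-25,-140],-29.5],[0.45,[1,-25,-160],-29.5],[0.45,[1,-25,-169],-29.5],[0.45,[1,-25,-169],-29.5],[1,[1,-25,-169],-29.5]]'
python3 -m handwheel '[[1,[0,0,0],0],[1,[0,0,0],0],[1,[0,0,0],0],[1,[0,0,0],0],[1,[0,0,20],0],[1,[0,0,60],0],[1,[0,0,100],0],[1,[0,0,100],0]]'
```

```text
time: 12.4
eef_pos: [0.6164, 0.0038, 0.0835]
tcp_rot: [[-0.833, 0.553, 0.0], [0.553, 0.833, -0.0], [-0.0, -0.0, -1.0]]
contact_force: [0.2, 0.3, 0.6]
opening: 0.0453
time: 13.07
eef_pos: [0.6201, 0.005, 0.1916]
tcp_rot: [[-0.834, 0.551, 0.012], [0.552, 0.834, 0.001], [-0.01, 0.008, -1.0]]
contact_force: [3.2, 0.5, -1.4]
opening: 0.0222
```

```bash
python3 -m handwheel '[[1,[-17,-36,0],5],[1,[-180,-388,0],29],[1,[-180,-388,0],29],[1,[-180,-388,0],29],[1,[-180,-388,0],29],[1,[-180,-388,0],29],[1,[-180,-388,0],29],[1,[-180,-388,0],29],[1,[-180,-388,0],29],[1,[-180,-388,0],29]]'
python3 -m handwheel '[[1,[-15,-33,0],0],[1,[-15,-33,-10],0],[1,[-15,-33,-45],0],[1,[-15,-33,-80],0],[1,[-15,-33,-110],0],[1,[-15,-33,-128],0],[1,[-15,-33,-136],0],[1,[-15,-33,-136],0]]'
```

```text
time: 13.9
eef_pos: [0.4412, -0.3708, 0.1829]
tcp_rot: [[-0.997, 0.079, 0.001], [0.079, 0.997, 0.0], [-0.001, 0.0, -1.0]]
contact_force: [0.9, -0.1, -2.9]
opening: 0.0219
time: 14.57
eef_pos: [0.4262, -0.4017, 0.0447]
tcp_rot: [[-0.997, 0.08, -0.003], [0.08, 0.997, 0.002], [0.004, 0.002, -1.0]]
contact_force: [0.0, 1.3, -2.3]
opening: 0.022
```

```bash
python3 -m handwheel '[[1,[3,7,4],0],[1,[6,15,2],0],[1,[6,15,-2],0],[1,[6,15,-4],0],[1,[6,15,-6],0],[1,[6,15,-6],0],[1,[6,15,-6],0]]'
```

```text
time: 15.15
eef_pos: [0.4335, -0.3875, 0.0409]
tcp_rot: [[-0.997, 0.08, 0.0], [0.08, 0.997, -0.0], [-0.0, -0.0, -1.0]]
contact_force: [-0.3, 0.3, -3.2]
opening: 0.0221
```

```bash
python3 -m handwheel '[[1,[0,0,-1],0],[1,[0,0,-2],0],[1,[0,0,-2],0]]'
python3 -m handwheel '[[0.45,[0,0,0],0],[0.45,[0,0,0],0],[0.45,[0,0,0],0],[0.45,[0,0,0],0],[0.45,[0,0,30],0],[0.45,[0,0,70],0],[0.45,[0,0,110],0],[0.45,[0,0,150],0],[0.45,[0,0,180],0],[0.45,[0,0,213],0]]'
python3 -m handwheel '[[0.45,[170,390,0],0],[0.45,[170,390,0],0],[0.45,[170,390,0],0],[0.45,[170,390,0],0],[0.45,[170,390,0],0],[0.45,[170,390,0],0],[0.45,[170,390,0],0],[0.45,[170,390,0],0],[0.45,[170,390,0],0],[0.45,[170,390,0],0]]'
python3 -m handwheel '[[0.45,[12,28,0],0],[0.45,[12,28,0],0],[0.45,[12,28,0],0],[0.45,[12,28,0],0]]'
python3 - <<'E'
from h import *
s=telemetry.read_state();print(s["eef_pos"])
im,c=snap("wrist","w6.png");print(*posts(im,c),sep="\n")
E
```

```text
time: 15.4
eef_pos: [0.4335, -0.3877, 0.039]
tcp_rot: [[-0.997, 0.08, 0.0], [0.08, 0.997, -0.0], [-0.0, -0.0, -1.0]]
contact_force: [0.0, 0.6, 0.0]
opening: 0.0217
time: 16.23
eef_pos: [0.4333, -0.3873, 0.2539]
tcp_rot: [[-0.997, 0.08, 0.001], [0.08, 0.997, -0.0], [-0.001, -0.0, -1.0]]
contact_force: [1.1, -1.1, 0.3]
opening: 0.0483
time: 17.07
eef_pos: [0.6004, -0.0034, 0.2522]
tcp_rot: [[-0.997, 0.079, 0.001], [0.079, 0.997, 0.0], [-0.001, 0.0, -1.0]]
contact_force: [1.1, -0.2, 0.0]
opening: 0.0482
time: 17.4
eef_pos: [0.6117, 0.0225, 0.2516]
tcp_rot: [[-0.997, 0.079, -0.001], [0.079, 0.997, -0.0], [0.001, -0.0, -1.0]]
contact_force: [0.3, -0.1, 0.5]
opening: 0.048
[0.6116871  0.02248637 0.2516012 ]
(array([0.612 , 0.0626]), (367, 183), np.float64(49.1), np.float64(0.019), np.float64(0.022))
(array([0.5954, 0.1327]), (449, 157), np.float64(85.4), np.float64(0.022), np.float64(0.022))
(array([ 0.5543, -0.0668]), (208, 127), np.float64(31.5), np.float64(0.018), np.float64(0.017))
(array([0.5618, 0.0607]), (362, 124), np.float64(85.4), np.float64(0.024), np.float64(0.027))
```

```bash
python3 -m handwheel '[[0.45,[0,15,0],-7],[0.45,[0,41,0],-14],[0.45,[0,41,-30],-21],[0.45,[0,41,-65],-28],[0.45,[0,41,-85],-35],[0.45,[0,41,-110],-37.5],[0.45,[0,41,-140],-37.5],[0.45,[0,41,-160],-37.5],[0.45,[0,41,-168],-37.5],[0.45,[0,41,-168],-37.5]]'
python3 -m handwheel '[[1,[0,0,0],0],[1,[0,0,0],0],[1,[0,0,0],0],[1,[0,0,0],0],[1,[0,0,0],0],[1,[0,0,20],0],[1,[0,0,60],0],[1,[0,0,100],0],[1,[0,0,100],0]]'
```

```text
time: 18.28
eef_pos: [0.6106, 0.0619, 0.0822]
tcp_rot: [[-0.741, 0.671, -0.003], [0.671, 0.741, -0.001], [0.002, -0.003, -1.0]]
contact_force: [0.1, -0.1, 0.4]
opening: 0.0484
time: 19.03
eef_pos: [0.6161, 0.0643, 0.1926]
tcp_rot: [[-0.743, 0.669, 0.012], [0.669, 0.743, 0.002], [-0.007, 0.01, -1.0]]
contact_force: [2.0, 0.7, -0.6]
opening: 0.0219
```

```bash
python3 -m handwheel '[[1,[-102,-373,0],37],[1,[-102,-373,0],37],[1,[-102,-373,0],37],[1,[-102,-373,0],37],[1,[-102,-373,0],37],[1,[-102,-373,0],37],[1,[-102,-373,0],37],[1,[-102,-373,0],37],[1,[-102,-373,0],37],[1,[-102,-373,0],37]]'
python3 -m handwheel '[[1,[0,0,0],0],[1,[0,0,0],0],[1,[0,0,0],0],[1,[0,0,0],0]]'
```

```text
time: 19.87
eef_pos: [0.5082, -0.313, 0.1837]
tcp_rot: [[-0.996, 0.09, -0.0], [0.09, 0.996, -0.0], [0.0, -0.0, -1.0]]
contact_force: [0.9, 0.8, -2.5]
opening: 0.0218
time: 20.2
eef_pos: [0.5102, -0.3086, 0.1838]
tcp_rot: [[-0.996, 0.087, 0.0], [0.087, 0.996, 0.0], [-0.0, 0.0, -1.0]]
contact_force: [0.1, 0.3, -2.0]
opening: 0.022
```

```bash
python3 -m handwheel '[[1,[0,0,-35],0],[1,[0,0,-70],0],[1,[0,0,-100],0],[1,[0,0,-125],0],[1,[0,0,-138],0],[1,[0,0,-142],0],[1,[0,0,-143.5],0],[1,[0,0,-144.5],0],[1,[0,0,-144.5],0]]'
```

```text
time: 20.95
eef_pos: [0.5108, -0.3089, 0.0401]
tcp_rot: [[-0.996, 0.087, 0.001], [0.087, 0.996, -0.0], [-0.001, -0.0, -1.0]]
contact_force: [-0.3, -1.0, -1.8]
opening: 0.0218
```

```bash
python3 -m handwheel '[[1,[0,0,-1],0],[1,[0,0,-1.5],0],[1,[0,0,-1.5],0]]'
python3 -m handwheel '[[0.45,[0,0,0],0],[0.45,[0,0,0],0],[0.45,[0,0,0],0],[0.45,[0,0,0],0],[0.45,[0,0,30],0],[0.45,[0,0,70],0],[0.45,[0,0,110],0],[0.45,[0,0,150],0],[0.45,[0,0,180],0],[0.45,[0,0,213],0]]'
python3 -m handwheel '[[0.45,[90,390,0],0],[0.45,[90,390,0],0],[0.45,[90,390,0],0],[0.45,[90,390,0],0],[0.45,[90,390,0],0],[0.45,[90,390,0],0],[0.45,[90,390,0],0],[0.45,[90,390,0],0],[0.45,[90,390,0],0],[0.45,[90,390,0],0]]'
python3 -m handwheel '[[0.45,[12,28,0],0],[0.45,[12,28,0],0],[0.45,[12,28,0],0],[0.45,[12,28,0],0]]'
python3 - <<'E'
from h import *
s=telemetry.read_state();print(s["eef_pos"])
im,c=snap("wrist","w7.png");print(*posts(im,c),sep="\n")
top,t=snap("top","top7.png")
cv2.imwrite('pics/m7.png',np.vstack([im[:240,:],cv2.resize(top[150:250,390:550],(640,400))[:350]]))
E
```

```text
time: 21.2
eef_pos: [0.5111, -0.3091, 0.0399]
tcp_rot: [[-0.996, 0.087, 0.002], [0.087, 0.996, -0.001], [-0.002, -0.0, -1.0]]
contact_force: [-2.9, 5.8, 11.6]
opening: 0.0217
time: 22.03
eef_pos: [0.5097, -0.3095, 0.2527]
tcp_rot: [[-0.996, 0.088, 0.001], [0.088, 0.996, -0.0], [-0.001, -0.0, -1.0]]
contact_force: [1.6, 0.0, -0.8]
opening: 0.0481
time: 22.87
eef_pos: [0.6005, 0.0841, 0.2507]
tcp_rot: [[-0.996, 0.087, 0.0], [0.087, 0.996, 0.0], [-0.0, 0.0, -1.0]]
contact_force: [0.9, -0.7, 1.0]
opening: 0.0481
time: 23.2
eef_pos: [0.6117, 0.1084, 0.2504]
tcp_rot: [[-0.996, 0.088, -0.001], [0.088, 0.996, -0.0], [0.001, -0.0, -1.0]]
contact_force: [0.0, -0.9, 0.6]
opening: 0.0483
[0.61174941 0.1083825  0.25038688]
```

View pics/m7.png

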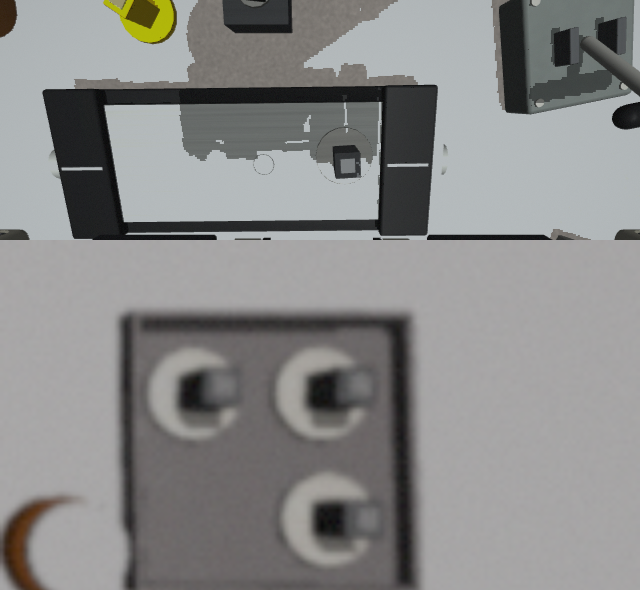

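The top crop shows three holders upright in the tray. In the wrist view the last post top is at (347,164) and a faint shutter ring shows at (263,164), on the centre line.

Run:
```python
from h import *
s=telemetry.read_state()
c=cam("wrist",s);print(onz(c,(347,165),.11),"socket",onz(c,(263.5,164),.05))
im=cv2.imread('pics/w7.png');g=cv2.cvtColor(im,cv2.COLOR_BGR2GRAY)
# centre-line marks: bright pixels on the black caps
for x0,x1 in((60,105),(386,430)):
    m=np.argwhere(g[155:175,x0:x1]>120)+[155,x0]; v,u=m.mean(0); print((u,v),onz(c,(u,v),.062))
for u,v in((115,165),(385,165)):pass
```

```text
[0.59556326 0.13149994 0.11      ] socket [0.59794063 0.05034068 0.05      ]
(np.float64(83.25714285714285), np.float64(168.14285714285714)) [ 0.58412461 -0.12516032  0.062     ]
(np.float64(405.83478260869566), np.float64(164.90434782608696)) [0.60952299 0.19199304 0.062     ]
```

```bash
python3 -m handwheel '[[0.45,[-16,24,-5],0],[0.45,[-16,24,-40],0],[0.45,[-16,24,-80],0],[0.45,[-16,24,-110],0],[0.45,[-16,24,-140],0],[0.45,[-16,24,-160],0],[0.45,[-16,24,-167],0],[0.45,[-16,24,-167],0],[0.45,[-16,24,-167],0]]'
python3 -m handwheel '[[1,[0,0,0],0],[1,[0,0,0],0],[1,[0,0,0],0],[1,[0,0,0],0],[1,[0,0,0],0],[1,[0,0,20],0],[1,[0,0,60],0],[1,[0,0,100],0],[1,[0,0,100],0]]'
```

```text
time: 24.05
eef_pos: [0.5966, 0.132, 0.0849]
tcp_rot: [[-0.996, 0.089, 0.001], [0.089, 0.996, 0.0], [-0.001, 0.0, -1.0]]
contact_force: [0.3, 0.5, 0.6]
opening: 0.0482
time: 24.8
eef_pos: [0.5999, 0.1337, 0.1923]
tcp_rot: [[-0.996, 0.087, 0.011], [0.087, 0.996, 0.004], [-0.011, 0.005, -1.0]]
contact_force: [2.2, 1.2, -1.5]
opening: 0.0219
```

```bash
python3 -m handwheel '[[1,[-100,-276,0],0],[1,[-100,-276,0],0],[1,[-100,-276,0],0],[1,[-100,-276,0],0],[1,[-100,-276,0],0],[1,[-100,-276,0],0],[1,[-100,-276,0],0],[1,[-100,-276,0],0],[1,[-100,-276,0],0]]'
python3 -m handwheel '[[1,[-61,-168,0],0],[1,[-61,-168,0],0],[1,[-61,-168,0],0],[1,[-61,-168,0],0],[1,[-61,-168,0],0],[1,[-61,-168,0],0],[1,[-61,-168,0],0],[1,[-61,-168,0],0]]'
```

```text
time: 25.55
eef_pos: [0.4946, -0.1455, 0.1836]
tcp_rot: [[-0.996, 0.092, -0.0], [0.092, 0.996, 0.0], [0.0, 0.0, -1.0]]
contact_force: [0.6, 0.0, -2.0]
opening: 0.0218
time: 26.22
eef_pos: [0.4355, -0.3106, 0.1836]
tcp_rot: [[-0.996, 0.088, -0.0], [0.088, 0.996, 0.0], [0.0, 0.0, -1.0]]
contact_force: [0.2, 0.5, -1.9]
opening: 0.0218
```

```bash
python3 -m handwheel '[[1,[0,-3,-35],0],[1,[0,-3,-70],0],[1,[0,-3,-100],0],[1,[0,-3,-125],0],[1,[0,-3,-138],0],[1,[0,-3,-142],0],[1,[0,-3,-143.5],0],[1,[0,-3,-144.5],0],[1,[0,-3,-144.5],0]]'
```

```text
time: 26.97
eef_pos: [0.4361, -0.314, 0.04]
tcp_rot: [[-0.996, 0.087, 0.001], [0.087, 0.996, -0.0], [-0.001, -0.0, -1.0]]
contact_force: [0.2, 0.2, -2.6]
opening: 0.0217
```

```bash
python3 -m handwheel '[[1,[0,0,-0.7],0],[1,[0,0,-0.7],0]]'
python3 -m handwheel '[[0.66,[0,0,0],0],[0.66,[0,0,0],0],[0.66,[0,0,0],0],[0.66,[0,0,0],0],[0.66,[0,0,30],0],[0.66,[0,0,70],0],[0.66,[0,0,110],0],[0.66,[0,0,150],0],[0.66,[0,0,180],0],[0.66,[0,0,180],0]]'
python3 -m handwheel '[[0.45,[100,330,25],0],[0.45,[100,330,25],0],[0.45,[100,330,25],0],[0.45,[100,330,25],0],[0.45,[100,330,25],0],[0.45,[100,330,25],0],[0.45,[100,330,25],0],[0.45,[100,330,25],0],[0.45,[100,330,25],0],[0.45,[100,330,25],0]]'
python3 -m handwheel '[[0.45,[0,0,0],0],[0.45,[0,0,0],0],[0.45,[0,0,0],0]]'
python3 - <<'E'
from h import *
s=telemetry.read_state();print(s["eef_pos"],s["tcp_rot"][:2])
im,c=snap("wrist","w8.png")
top,t=snap("top","top8.png")
cv2.imwrite('pics/m8.png',np.vstack([im[:240,:],cv2.resize(top[150:250,390:550],(560,350)).repeat(1,0) if 0 else cv2.copyMakeBorder(cv2.resize(top[150:250,390:550],(560,350)),0,0,0,80,cv2.BORDER_CONSTANT)]))
E
```

```text
time: 27.13
eef_pos: [0.436, -0.3145, 0.0396]
tcp_rot: [[-0.996, 0.088, 0.002], [0.088, 0.996, -0.001], [-0.002, -0.0, -1.0]]
contact_force: [0.5, 2.8, 2.3]
opening: 0.0218
time: 27.97
eef_pos: [0.4378, -0.3163, 0.226]
tcp_rot: [[-0.996, 0.087, 0.01], [0.087, 0.996, -0.005], [-0.01, -0.004, -1.0]]
contact_force: [1.4, 0.3, 0.0]
opening: 0.0299
time: 28.8
eef_pos: [0.5359, 0.0184, 0.2435]
tcp_rot: [[-0.996, 0.085, 0.0], [0.085, 0.996, 0.0], [-0.0, 0.0, -1.0]]
contact_force: [0.1, -0.1, -0.2]
opening: 0.0484
time: 29.05
eef_pos: [0.5345, 0.0144, 0.2435]
tcp_rot: [[-0.996, 0.09, -0.0], [0.09, 0.996, -0.0], [0.0, -0.0, -1.0]]
contact_force: [0.4, -0.7, 0.2]
opening: 0.0482
[0.53452354 0.01438536 0.24348508] [[-9.95986262e-01  8.95053388e-02 -4.01532178e-04]
 [ 8.95054076e-02  9.95986324e-01 -1.56636958e-04]]
```

View pics/m8.png

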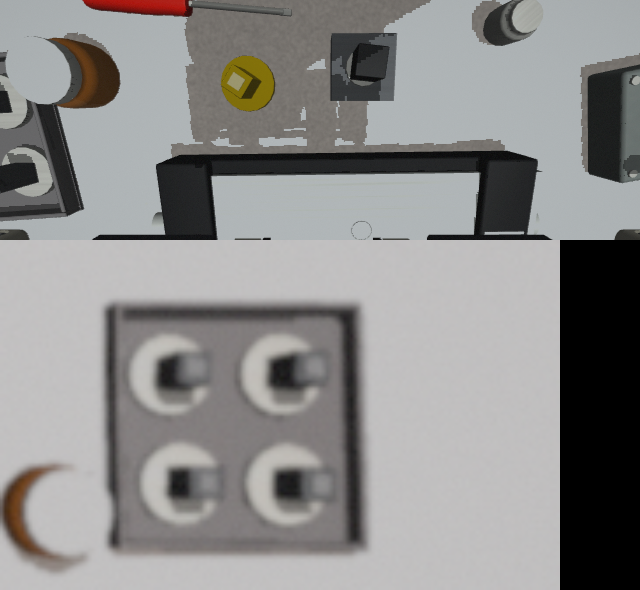

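All four holders are upright in the tray. The shutter ring shows at (361,230), and the black handle top at about (372,62) in the stand.

```bash
python3 -m handwheel '[[0.45,[-35,15,-15],0],[0.45,[-70,36,-40],0],[0.45,[-70,36,-40],0],[0.45,[-70,36,-40],0],[0.45,[-70,36,-40],0],[0.45,[-70,36,-40],0]]'
python3 - <<'E'
from h import *
c=cam("wrist",{"eef_pos":np.array([.53452,.01439,.24349]),"tcp_rot":np.array([[-.99599,.0895,0],[.0895,.99599,0],[0,0,-1]])})
print("socket",onz(c,(361,230),.05))
im,c=snap("wrist","w9.png")
cv2.imwrite('pics/w9c.png',cv2.resize(im[60:230,220:460],None,fx=3,fy=3))
print(telemetry.read_state()["eef_pos"])
E
```

```text
time: 29.65
eef_pos: [0.4661, 0.0513, 0.2045]
tcp_rot: [[-0.996, 0.089, 0.002], [0.089, 0.996, 0.0], [-0.002, 0.001, -1.0]]
contact_force: [-0.2, 0.3, 0.6]
opening: 0.0483
socket [0.59827813 0.05107252 0.05      ]
[0.4661805  0.0512956  0.20440354]
```

View pics/w9c.png

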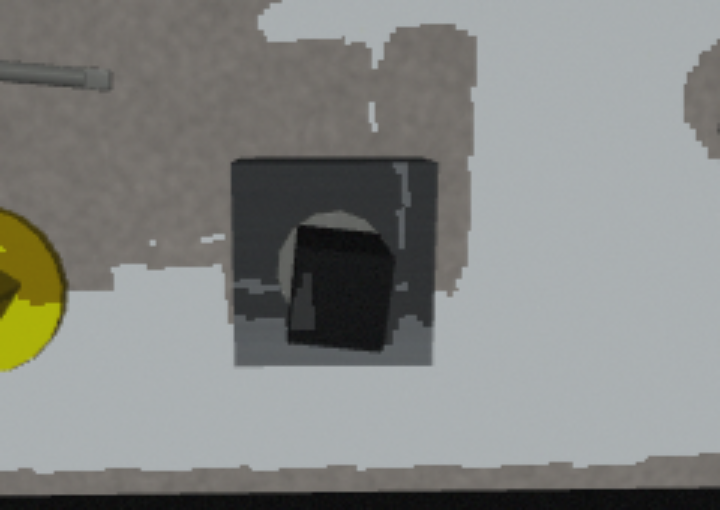

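Run:
```python
from h import *
s=telemetry.read_state();c=cam("wrist",s)
P=[np.array(onz(c,(220+u/3,60+v/3),.105)) for u,v in[(302,250),(393,262),(384,351),(290,341)]]
for i in range(4):
  e=P[(i+1)%4]-P[i];print(P[i].round(4),np.linalg.norm(e).round(4),np.degrees(np.arctan2(e[1],e[0]))%90)
print(np.mean(P,0)); p=np.mean(P,0)
q=[onz(c,(220+u/3,60+v/3),.045) for u,v in[(232,160),(437,160),(433,365),(235,365)]];print("stand",np.mean(q,0),[np.linalg.norm(q[i]-q[i-1]) for i in range(4)])
print(tri(c,(334,160.3),cam("side"),(330,228)))
```

```text
[0.4251 0.0551 0.105 ] 0.0221 77.37355776858749
[0.4299 0.0766 0.105 ] 0.0219 80.34700795688282
[0.4515 0.073  0.105 ] 0.0233 78.65487631144205
[0.447  0.0502 0.105 ] 0.0224 77.27703046219116
[0.43837835 0.06371731 0.105     ]
stand [0.4375013  0.06357192 0.045     ] [np.float64(0.06070068153385355), np.float64(0.05926605913081006), np.float64(0.06072656797994223), np.float64(0.06028015683606513)]
(array([0.43823311, 0.06321331, 0.0973532 ]), np.float64(0.002812094497184124))
```

```bash
python3 -m handwheel '[[0.45,[-28,12,-10],-6.5],[0.45,[-28,12,-40],-6.5],[0.45,[-28,12,-75],-6.5],[0.45,[-28,12,-105],-6.5],[0.45,[-28,12,-125],-6.5],[0.45,[-28,12,-140],-6.5],[0.45,[-28,12,-144],-6.5],[0.45,[-28,12,-144],-6.5],[0.45,[-28,12,-144],-6.5]]'
python3 -m handwheel '[[1,[0,0,0],0],[1,[0,0,0],0],[1,[0,0,0],0],[1,[0,0,0],0],[1,[0,0,0],0],[1,[0,0,0],0]]'
```

```text
time: 30.45
eef_pos: [0.4379, 0.0636, 0.0602]
tcp_rot: [[-0.98, 0.201, 0.001], [0.201, 0.98, 0.0], [-0.001, 0.0, -1.0]]
contact_force: [0.1, -0.2, 0.6]
opening: 0.0479
time: 30.95
eef_pos: [0.4371, 0.0635, 0.0602]
tcp_rot: [[-0.98, 0.2, 0.001], [0.2, 0.98, 0.0], [-0.001, 0.0, -1.0]]
contact_force: [-1.3, -1.2, 6.9]
opening: 0.0239
```

```bash
python3 -m handwheel '[[1,[0,0,15],0],[1,[0,0,35],0],[1,[0,0,60],0],[1,[0,0,90],0],[1,[0,0,110],0],[1,[30,-8,110],0],[1,[60,-16,110],0],[1,[95,-25,110],0],[1,[130,-32,110],0],[1,[159,-38,110],0]]'
python3 -m handwheel '[[1,[0,0,0],0],[1,[0,0,-25],0],[1,[0,0,-45],0],[1,[0,0,-53],0],[1,[0,0,-53],0],[1,[0,0,-53],0]]'
python3 - <<'E'
from h import *
im,c=snap("side");cv2.imwrite('pics/s10.png',cv2.resize(im[150:290,200:360],None,fx=4,fy=4))
E
```

```text
time: 31.78
eef_pos: [0.5977, 0.0249, 0.169]
tcp_rot: [[-0.98, 0.201, -0.001], [0.201, 0.98, 0.0], [0.001, -0.0, -1.0]]
contact_force: [0.3, 0.6, -2.5]
opening: 0.0239
time: 32.28
eef_pos: [0.5958, 0.0254, 0.1167]
tcp_rot: [[-0.98, 0.2, -0.001], [0.2, 0.98, -0.001], [0.001, -0.001, -1.0]]
contact_force: [0.6, -0.5, -2.1]
opening: 0.024
```

View pics/s10.png

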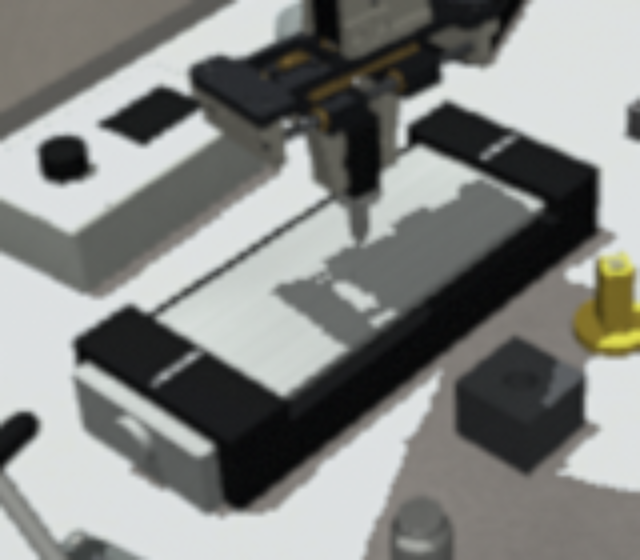

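The pin hangs upright with its tip at side pixel (290,211), just above the plate. I lower it to contact.

```bash
python3 -m handwheel '[[1,[0.5,0,-3],0],[1,[0.5,0,-6],0],[1,[0.5,0,-8],0],[1,[0.5,0,-10],0],[1,[0.5,0,-10],0],[1,[0.5,0,-10],0]]'
python3 - <<'E'
from h import *
print(tri(cam("side"),(290,210.75),cam("side"),(290,211))[1],[onz(cam("side"),(290,210.75),z).round(4) for z in(.05,.06,.07)])
E
```

```text
time: 32.83
eef_pos: [0.5964, 0.0255, 0.1066]
tcp_rot: [[-0.98, 0.2, -0.0], [0.2, 0.98, -0.0], [0.0, -0.0, -1.0]]
contact_force: [-0.8, -0.5, -2.1]
opening: 0.0245
0.0 [array([0.6028, 0.0179, 0.05  ]), array([0.5941, 0.0277, 0.06  ]), array([0.5855, 0.0376, 0.07  ])]
```

```bash
python3 -m handwheel '[[1,[0,0,-1],0],[1,[0,0,-1],0]]'
python3 -m handwheel '[[1,[0,0,-0.7],0],[1,[0,0,-1.2],0],[1,[0,0,-1.2],0]]'
```

```text
time: 33.0
eef_pos: [0.5964, 0.0255, 0.1056]
tcp_rot: [[-0.98, 0.2, -0.0], [0.2, 0.98, 0.0], [0.0, 0.0, -1.0]]
contact_force: [0.4, 0.5, -1.9]
opening: 0.0242
time: 33.25
eef_pos: [0.5966, 0.0255, 0.1051]
tcp_rot: [[-0.98, 0.2, 0.001], [0.2, 0.98, -0.0], [-0.001, 0.0, -1.0]]
contact_force: [-2.4, -0.0, 3.8]
opening: 0.0235
```

```bash
python3 -m handwheel '[[1,[0.2,2,0],0],[1,[0.3,4,0],0],[1,[0.5,6,0],0],[1,[0.6,8,0],0],[1,[0.8,10,0],0],[1,[1,12,0],0],[1,[1.1,14,0],0],[1,[1.3,16,0],0],[1,[1.3,16,0],0]]'
python3 -m handwheel '[[1,[0.2,2,-0.5],0],[1,[0.3,4,-0.5],0],[1,[0.4,5,-0.5],0],[1,[0.4,5,-0.5],0]]'
```

```text
time: 34.0
eef_pos: [0.5981, 0.0421, 0.1044]
tcp_rot: [[-0.98, 0.2, 0.001], [0.2, 0.98, 0.001], [-0.001, 0.001, -1.0]]
contact_force: [-0.5, 0.3, 1.7]
opening: 0.0243
time: 34.33
eef_pos: [0.5978, 0.0469, 0.1033]
tcp_rot: [[-0.98, 0.2, -0.001], [0.2, 0.98, 0.0], [0.001, -0.0, -1.0]]
contact_force: [-0.2, 1.2, -2.0]
opening: 0.0238
```

Contact is lost and z is below the plate contact height, so the tip is in the shutter. I move 4 mm on to the centre and go down.

```bash
python3 -m handwheel '[[1,[0.2,2,0],0],[1,[0.3,4,0],0],[1,[0.3,4,0],0],[1,[0.3,4,-2],0],[1,[0.3,4,-5],0],[1,[0.3,4,-8],0],[1,[0.3,4,-8],0]]'
```

```text
time: 34.92
eef_pos: [0.5981, 0.0503, 0.0951]
tcp_rot: [[-0.98, 0.201, -0.001], [0.201, 0.98, -0.0], [0.001, -0.0, -1.0]]
contact_force: [0.3, 0.0, -1.6]
opening: 0.0237
```

```bash
python3 -m handwheel '[[1,[0,0,-5],0],[1,[0,0,-10],0],[1,[0,0,-15],0],[1,[0,0,-20],0],[1,[0,0,-24],0],[1,[0,0,-26],0],[1,[0,0,-26],0]]'
python3 -m handwheel '[[1,[0,0,-1.5],0],[1,[0,0,-3],0],[1,[0,0,-4],0],[1,[0,0,-4],0]]'
```

```text
time: 35.5
eef_pos: [0.598, 0.0503, 0.0692]
tcp_rot: [[-0.98, 0.201, -0.001], [0.201, 0.98, -0.0], [0.001, -0.001, -1.0]]
contact_force: [0.5, 0.1, -1.8]
opening: 0.0242
time: 35.83
eef_pos: [0.5984, 0.0504, 0.0658]
tcp_rot: [[-0.98, 0.201, 0.0], [0.201, 0.98, 0.0], [-0.0, 0.0, -1.0]]
contact_force: [0.0, -0.2, -1.5]
opening: 0.024
```

```bash
python3 -m handwheel '[[1,[0,0,-0.8],0],[1,[0,0,-1.5],0],[1,[0,0,-1.5],0]]'
```

```text
time: 36.08
eef_pos: [0.5985, 0.0505, 0.0652]
tcp_rot: [[-0.98, 0.2, 0.0], [0.2, 0.98, -0.0], [-0.0, 0.0, -1.0]]
contact_force: [-2.6, 0.9, 4.2]
opening: 0.024
```

```bash
python3 -m handwheel '[[0.45,[0,0,0],0],[0.45,[0,0,0],0],[0.45,[0,0,0],0],[0.45,[0,0,0],0],[0.45,[0,0,20],0],[0.45,[0,0,55],0],[0.45,[0,0,95],0],[0.45,[0,0,135],0],[0.45,[0,0,175],0],[0.45,[0,0,188],0]]'
python3 -m handwheel '[[1,[35,307,0],16],[1,[35,307,0],16],[1,[35,307,0],16],[1,[35,307,0],16],[1,[35,307,0],16],[1,[35,307,0],16],[1,[35,307,0],16],[1,[35,307,0],16],[1,[35,307,0],16],[1,[35,307,0],16]]'
python3 - <<'E'
from h import *
im,c=snap("wrist","w11.png");t,_=snap("top","top11.png");sd,_=snap("side","side11.png")
a=cv2.resize(t[100:260,110:270],(400,400));b=cv2.resize(sd[170:330,180:340],(400,400));
cv2.imwrite('pics/m11.png',np.vstack([np.hstack([a,b]),cv2.resize(im[:240],(533,200),interpolation=cv2.INTER_AREA) if 0 else cv2.copyMakeBorder(cv2.resize(im[:240],(533,200)),0,0,0,267,cv2.BORDER_CONSTANT)]))
E
```

```text
time: 36.92
eef_pos: [0.6009, 0.0507, 0.2595]
tcp_rot: [[-0.98, 0.2, 0.009], [0.2, 0.98, 0.002], [-0.008, 0.003, -1.0]]
contact_force: [1.5, -0.2, 1.1]
opening: 0.048
time: 37.75
eef_pos: [0.6331, 0.3587, 0.2512]
tcp_rot: [[-0.997, -0.079, -0.001], [-0.079, 0.997, -0.001], [0.001, -0.001, -1.0]]
contact_force: [-0.6, -0.7, 0.2]
opening: 0.0004
```

View pics/m11.png

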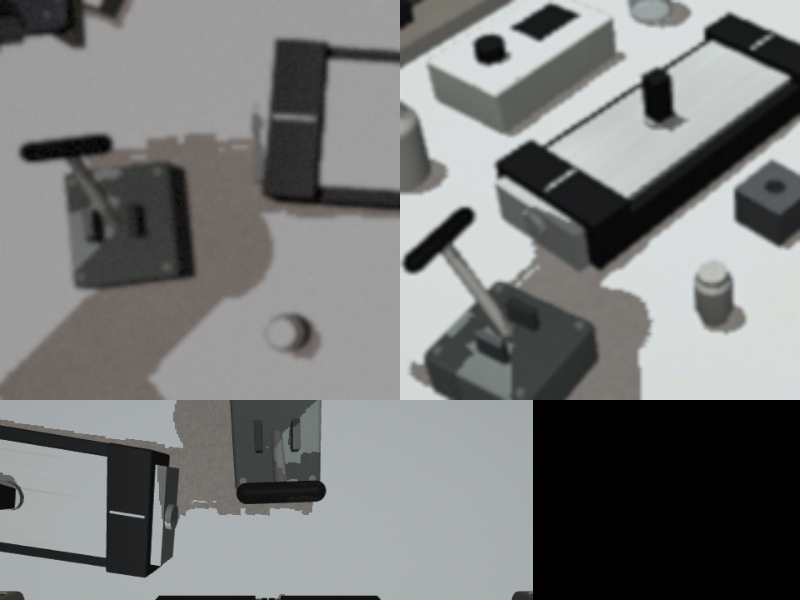

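The pin is standing home in the plate with its collar down (side crop, 657,95). The bar is in the off position, ahead of the closed fingers. I throw it back.

```bash
python3 -m handwheel '[[1,[2,0,-35],0],[1,[2,0,-75],0],[1,[2,0,-105],0],[1,[2,0,-118],0],[1,[2,0,-118],0],[1,[2,0,-118],0]]'
python3 -m handwheel '[[1,[-25,0,0],0],[1,[-45,0,0],0],[1,[-65,-2,0],0],[1,[-85,-4,0],0],[1,[-100,-5,0],0],[1,[-115,-6,0],0],[1,[-130,-6,0],0],[1,[-145,-6,0],0],[1,[-153,-6,0],0],[1,[-153,-6,0],0]]'
python3 -m handwheel '[[1,[20,0,20],0],[1,[40,0,55],0],[1,[60,0,95],0],[1,[80,0,120],0],[1,[110,0,130],0],[1,[110,0,130],0],[1,[110,0,130],0]]'
python3 - <<'E'
from h import *
t,_=snap("top","top12.png");sd,_=snap("side","side12.png")
cv2.imwrite('pics/m12.png',np.hstack([cv2.resize(t[100:280,100:520],(0,0),fx=1,fy=1) if 0 else t[60:300,100:510],sd[130:370,130:450]]))
E
```

```text
time: 38.4
eef_pos: [0.6362, 0.3569, 0.1356]
tcp_rot: [[-0.997, -0.077, 0.001], [-0.077, 0.997, -0.0], [-0.001, -0.0, -1.0]]
contact_force: [-0.3, -0.2, 1.6]
opening: 0.0003
time: 39.23
eef_pos: [0.4824, 0.3525, 0.1374]
tcp_rot: [[-0.997, -0.079, 0.003], [-0.079, 0.997, 0.003], [-0.003, 0.003, -1.0]]
contact_force: [-0.0, -0.5, 0.1]
opening: 0.0001
time: 39.82
eef_pos: [0.5948, 0.3513, 0.2657]
tcp_rot: [[-0.997, -0.075, 0.002], [-0.075, 0.997, 0.002], [-0.002, 0.001, -1.0]]
contact_force: [-0.5, -0.2, -0.1]
opening: 0.0005
```

View pics/m12.png

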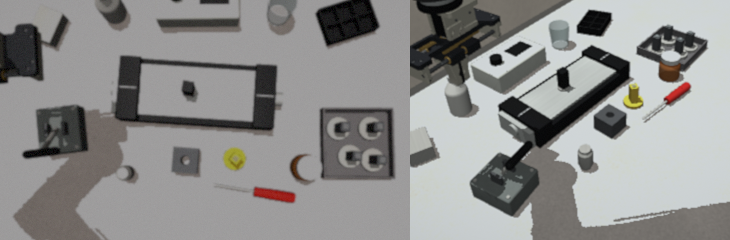

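The isolator is on and the pin is home. One holder in the tray seems to have shifted, so I look closer.

Run:
```python
from h import *
t=cv2.imread('pics/top12.png');s=cv2.imread('pics/side12.png')
cv2.imwrite('pics/m13.png',np.hstack([cv2.resize(t[155:255,400:500],(395,395),interpolation=cv2.INTER_CUBIC),cv2.resize(s[140:220,345:435],(400,395),interpolation=cv2.INTER_CUBIC)]))
```

```text
(no output)
```

View pics/m13.png

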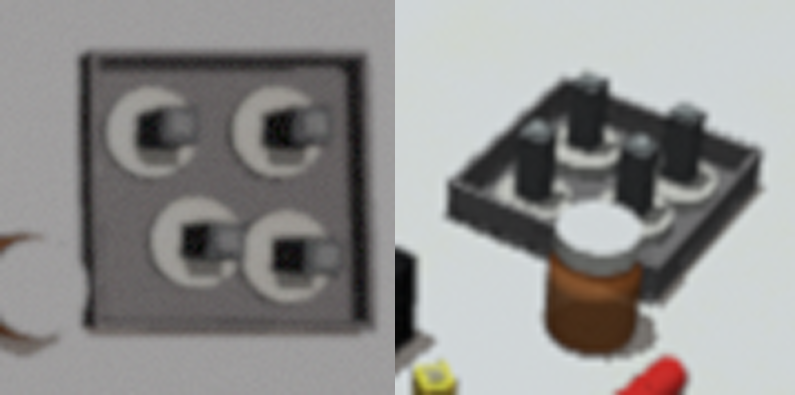

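The third wall-side holder was knocked aside inside the tray. It still stands flat, its post leaning the same way in the picture as the others, so nothing needs mending.

Run:
```python
from h import *
print(telemetry.read_state()["contact_force"]);print(ticket.finish_job())
```

```text
[-0.284486    0.09962955 -0.41191062]
the job is handed in; nothing more can be done
None
```

The job is done and handed in at about 40 s of the 210 s allowed, and it went in the order you asked. I threw the isolator to off and moved all four specimen holders into the tray. I slid the pin tip along the centre line until it dropped into the socket, about 17 mm from the plate's middle, then threw the isolator back to on.

**Last checks**
- **Pin:** it seated at the height expected for the collar resting on the plate, with an upward force of about 4 N. The pictures show it upright with the collar down.
- **Isolator:** the handle leans to the robot's side, which is on.
- **Bystanders:** the objective, jar, screwdriver and yellow look-alike show no visible movement in the last pictures. I judged this by eye and did not measure it.
- **Robot:** it is clear of everything, with contact force near zero.

**What did not go quite as planned**
- The second holder came down about 15 mm off, close to the tray wall. I shifted it before release, and it stands properly.
- After placing, one holder was found moved a few centimetres inside the tray while the robot was elsewhere. It is still upright on the tray floor, now touching or nearly touching its neighbour's foot, so I left it there.
- An early wrist picture, taken while the arm was still settling, read about 9 mm off the top camera. Pictures with the arm still agreed with the top camera to about 5 mm or better.

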